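# Meter three heat sinks out of a tip-up bin

## Task

Lift the yellow handle of the blue tip-up bin, tilting it only as far as it takes for the heat sinks to start sliding (never steeper than about 35 degrees), and hold it about there until exactly three have slid down into the catch tray while two stay in the bin. Then lower the bin gently back to level and let go of it. Do not touch the heat sinks themselves, and leave the multimeter, the circuit board and the screwdriver where they are.

Things in the scene. Friction and masses are not known exactly. Their poses are not given: they have to be found in the camera images.
- lip (a point): Middle of the blue bin's open front edge (the lip), on the hinge line, 70 mm above the table; fixed. x: level, the way parts slide out, towards the tray; y: along the hinge; z up. The level bin reaches from here to x = -340 mm: floor at the lip's height, 96 mm wide inside, walls 30 mm high and 4 mm thick.
- strip (a point): Middle of the black rubber brake strip, the last 60 mm of the bin's floor before the lip (friction about 0.9; the slick blue floor behind it 0.2; both vary by a fifth, unknown). The parts behind push the one on the strip: sliding starts at some 13 to 23 degrees of tilt with five parts, later and later (1 to 4 degrees each) as parts leave. Moves with the bin.
- feeder: Fixed grey stand that carries the bin, a slick chute (from the lip down 58 mm over 93 mm) and the catch tray. Origin on the table under the lip; axes as lip.
- tray (a point): Centre of the floor of the fixed catch tray with blue walls, 225 mm long (x) and 150 mm wide (y) inside, walls 45 mm high, floor 6 mm above the table; axes as lip, 206 mm from it along x.
- bin (a joint): Tilt of the bin about the lip, rad: 0 = level, resting on its stand; positive = handle end raised. No spring or catch: left alone it falls back to 0 by its own weight (full, about 6 N at the bar).
- bar (a point): Middle of the yellow round handle bar: 14 mm thick, free for 85 mm, parallel to the hinge, 65 mm clear of the bin's end wall. Bin level: at (-405, 0, +20) mm from lip, 90 mm above the table. It rises on a circle of radius 405.5 mm about the lip, coming towards the lip. A grip from above may stay vertical: the bar turns between the pads. Axes turn with the bin.
- sink1: Aluminium heat sink number 1 counted from the lip (all look alike): dark base with bright fins, 60 mm along the bin (x), 90 mm across (y), 26 mm high, about 0.14 kg; origin at the centre of its underside. The five lie in single file, about 1.5 mm apart; at the start this one is 48 mm behind the lip.
- sink2: Aluminium heat sink number 2 counted from the lip (all look alike): dark base with bright fins, 60 mm along the bin (x), 90 mm across (y), 26 mm high, about 0.14 kg; origin at the centre of its underside. The five lie in single file, about 1.5 mm apart; at the start this one is 110 mm behind the lip.
- sink3: Aluminium heat sink number 3 counted from the lip (all look alike): dark base with bright fins, 60 mm along the bin (x), 90 mm across (y), 26 mm high, about 0.14 kg; origin at the centre of its underside. The five lie in single file, about 1.5 mm apart; at the start this one is 171 mm behind the lip.
- sink4: Aluminium heat sink number 4 counted from the lip (all look alike): dark base with bright fins, 60 mm along the bin (x), 90 mm across (y), 26 mm high, about 0.14 kg; origin at the centre of its underside. The five lie in single file, about 1.5 mm apart; at the start this one is 232 mm behind the lip.
- sink5: Aluminium heat sink number 5 counted from the lip (all look alike): dark base with bright fins, 60 mm along the bin (x), 90 mm across (y), 26 mm high, about 0.14 kg; origin at the centre of its underside. The five lie in single file, about 1.5 mm apart; at the start this one is 294 mm behind the lip.
- meter: Bystander: red and black hand-held multimeter lying on the bench, 190 x 92 x 40 mm; origin at the centre of its underside.
- board: Bystander: green circuit board with black, blue and metal components, 130 x 190 mm, about 30 mm high, origin at the centre of its underside.
- driver: Bystander: screwdriver lying on the bench, 180 mm long; origin at the underside of its middle.
Not all that is in view belongs to the job. Leave any orange look-alike of the sink5 alone.

How it is judged (in metres and radians):
On the way, in this order (a step that is already met when the one before it is completed fails the run):
1. the bin is tipped (value of joint bin above 0.12 rad), for 0.1 s.
2. three heat sinks are in the catch tray (or on the foot of its chute), two still in the bin (x of sink1 in the frame of tray between -0.16 and 0.115 m and y of sink1 in the frame of tray between -0.078 and 0.078 m and z of sink1 in the frame of tray between -0.01 and 0.08 m and x of sink2 in the frame of tray between -0.16 and 0.115 m and y of sink2 in the frame of tray between -0.078 and 0.078 m and z of sink2 in the frame of tray between -0.01 and 0.08 m and x of sink3 in the frame of tray between -0.16 and 0.115 m and y of sink3 in the frame of tray between -0.078 and 0.078 m and z of sink3 in the frame of tray between -0.01 and 0.08 m and x of sink4 in the frame of lip between -0.34 and -0.005 m and y of sink4 in the frame of lip between -0.05 and 0.05 m and z of each of sink4, sink5 in the frame of lip above -0.02 m and x of sink5 in the frame of lip between -0.34 and -0.005 m and y of sink5 in the frame of lip between -0.05 and 0.05 m), for 0.1 s.
At the end, for the whole second after the job is handed in: The first three heat sinks lie in the catch tray or on the lower part of its chute (centres 46 mm or more past the lip and between the walls), the last two lie in the bin (centres at least 5 mm behind the lip), and the bin is level to within 0.03 rad, let go (all of step 2 and value of joint bin below 0.03 rad); the robot touches nothing.
It fails at once if the bin is tipped past 0.63 rad (36 degrees) (value of joint bin above 0.63 rad).
It fails at once if the bin is dropped or slammed shut (turning faster than 2 rad/s downward) (velocity of joint bin below -2 rad/s).
It fails at once if the robot touches a heat sink (contact force between any of the fingers, the arm and sink1 above 0.5 N or contact force between any of the fingers, the arm and sink2 above 0.5 N or contact force between any of the fingers, the arm and sink3 above 0.5 N or contact force between any of the fingers, the arm and sink4 above 0.5 N or contact force between any of the fingers, the arm and sink5 above 0.5 N).
It fails at once if a bystander is moved by more than 15 mm (distance of any of meter, board, driver from where it was at the start of the episode above 0.015 m).
It also fails if it takes over 48 s, if anything falls off the work surface, if the arm or the gripper's body presses on something with over 40 N, if the wrist force passes 120 N, or if a joint passes its speed limit or range.

## Robot

A 6-joint arm with a two-finger parallel gripper is mounted at the origin on the work surface. World frame = base frame: x ahead of the robot, y to its left, z up, the work surface at z = 0. Lengths are in m, angles in degrees, forces in N, time in s.
With the tool pointing down it reaches from about 0.3 to 0.75 m from the base axis. Payload 8.5 kg.
Tool frame: the origin (TCP) lies at the very end of the fingers, on their centre line; the grasp point (between the pads) lies 19 mm behind it; z points along the fingers, y is the line along which they close (so a half turn about z gives the same grasp; the last joint's range is limited). The gripper opens to 85 mm and grips with 20 to 120 N. Pads are 22 mm wide; open, the fingers measure 114 mm over their backs; the gripper's body (76 mm by 85 mm) begins 54 mm behind the grasp point. The pads swing forward as they close: fully open they stand 13 mm farther back than shut.
Start: joints at [-87.107, 21.807, 74.336, -0, 83.858, -12.336], TCP at [0.144, -0.531, 0.231] pointing down, gripper open.
Joint ranges: [-178.18, 178.18], [-50.72, 133.34], [12.68, 142.11], [-81.47, 261.47], [9.98, 163.14], [-165.26, 165.26]. Speed limits (degrees/s): [136.94, 136.94, 180, 180, 180, 180].

## Interface

Orientations are given as a 3x3 rotation matrix whose columns are the frame's x, y, z axes.
In Python, from rig import env, imaging gives the robot as it stands. The module is installed in compiled form; this text tells all that it offers.
- The arm moves only by the tool arm_command, never from a script. Its arguments are lists of equal length, an entry for each row: "turn": the turn, a rotation vector about the tool's x, y, z in units of 5 degrees (1.0 is 5 degrees), a list of three; "xyz": the shift along the tool's x, y, z in units of 50 mm (1.0 is 50 mm), a list of three; "claw": the finger opening in mm, from 0 to 85.4. A call has 1 to 12 rows; each row shifts and turns the commanded pose from where the row before left it, along the tool's axes as they then stand; what a row does not reach is not made up. A row lasts 1/10 s, in which the tool goes at most 50 mm and 8.59 degrees, less where a joint would pass 70% of its speed; a pose out of reach is approached as far as the arm can. A call is refused whole if a number of a shift passes 1 or a number of a turn 1, either way. A call with a gripper value outside its range is refused whole. The fingers move at their own pace and stop on an object; "squeeze" is the grip in N (left out, the last holds). Time passes only in rows, so rows that do not move let the fingers close. It gives the time, the measured TCP pose, the force, the opening and the grip force at its end, in the units of the state.
- env.observe(): the state, without advancing time (a new reading comes with each control period).
- imaging.get_image(name): name is "side" or "top"; returns (picture, depth): 400x640x3 uint8, blue, green, red; 400x640 float32, m along the optical axis (not along the pixel's ray), 0 where there is no reading.
- imaging.camera_info(name): a dict with "camera_matrix" (3x3 intrinsics, pixels), "rvec" (rotation vector, rad) and "tvec" (3), from world to camera coordinates, as OpenCV has them. Camera axes: x right, y down, z forward; pixel columns grow to the right and rows downward; lengths in m; the calibration is good to about 2 mm. A picture is of the moment at which its call begins. camera_info takes no time and is no camera call.
- env.close_job(): hands the job in; it is judged then, once.
The state is a dict: "time_s": time; "q": joint angles; "qvel": joint speeds; "joint_efforts": joint torques, N m; "position": TCP position; "tool_rot": TCP orientation; "ft_force": force on the tool from outside, world axes, zero at the start; "wrist_torque": the same for the moment, N m; "grip_width": finger opening in m; "gripper_force": force on a finger pad.
Only numpy, scipy, OpenCV 4.12 (cv2) and the standard library are available. Lean on these libraries where they do the work, as an engineer would, in place of code of your own. Each camera call takes 0.05 s, during which the arm holds its last target. There are 200 camera calls.

## Working session

There is one attempt and no reset: what is moved stays moved. The work goes in short steps, Python scripts to look and compute and a tool call to move; the robot and the scene stay as the last step left them, time stands still between calls to the robot, and variables do not carry over. Pictures are saved under pics/ and viewed, at most 10 in all, crops included, and the job is handed in when it is done.

Besides the shell and the picture viewer there is one more tool, called as name(argument=value, ...) on one line, values as JSON. arm_command: Moves the arm, as the interface text tells. Its arguments: {"type":"object","properties":{"turn":{"type":"array"},"xyz":{"type":"array"},"claw":{"type":"array"},"squeeze":{"type":"number"}},"required":["turn","xyz","claw"]}

```bash
mkdir -p pics; cat > h.py <<'E'
import numpy as np, cv2
from rig import env, imaging
def cam(n):
    i=imaging.camera_info(n); K=np.array(i["camera_matrix"]); R=cv2.Rodrigues(np.array(i["rvec"],float))[0]; t=np.array(i["tvec"],float).ravel(); return K,R,t
def world(n,d):
    K,R,t=cam(n); v,u=np.indices(d.shape)
    c=np.stack([(u-K[0,2])/K[0,0]*d,(v-K[1,2])/K[1,1]*d,d],-1)
    return (c-t)@R
def proj(n,p):
    K,R,t=cam(n); return cv2.projectPoints(np.array(p,float).reshape(-1,3),cv2.Rodrigues(R)[0],t,K,None)[0].reshape(-1,2)
E
python3 - <<'E'
from h import *
for n in("top","side"):
    p,d=imaging.get_image(n); cv2.imwrite(f"pics/{n}0.png",p); np.save(f"pics/{n}0.npy",d)
    W=world(n,d); h=cv2.cvtColor(p,cv2.COLOR_BGR2HSV)
    m=(h[...,0]>20)&(h[...,0]<36)&(h[...,1]>130)&(h[...,2]>90)&(d>0)
    k,l,s,c=cv2.connectedComponentsWithStats(m.astype(np.uint8))
    for i in range(1,k):
        if s[i,4]>25: print(n,c[i].round(),s[i],np.median(W[l==i],0).round(3),W[l==i].max(0).round(3))
E
```

```text
top [ 96. 188.] [ 63 166  56  43 998] [0.599 0.649 0.004] [0.664 0.737 0.036]
top [ 61. 185.] [ 59 170  14  39  53] [0.605 0.739 0.03 ] [0.65  0.749 0.033]
top [222. 199.] [220 181   6  38 124] [0.556 0.253 0.096] [0.608 0.277 0.101]
side [276. 269.] [253 263  45  14 236] [0.559 0.257 0.094] [0.635 0.262 0.1  ]
```

View pics/top0.png

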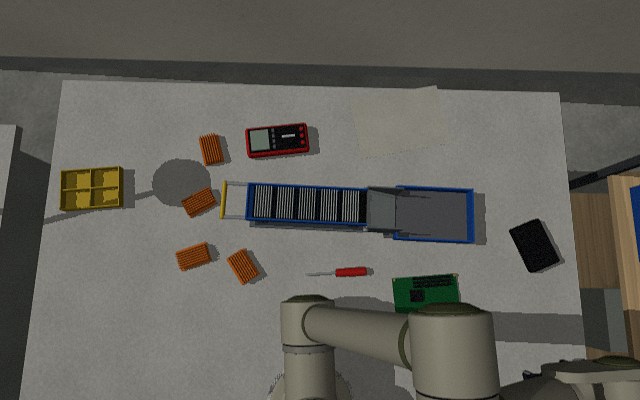

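View pics/side0.png

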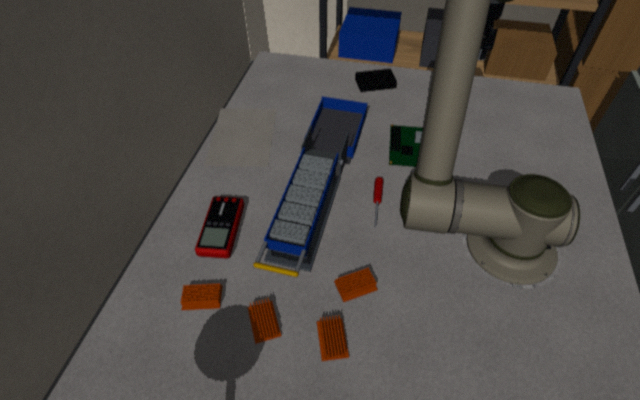

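The top view shows the bar at (222,199), five sinks in the bin from (260,203) to (350,207), and the tray at (435,214). Things that could be mistaken for the target:
- **Orange look-alikes:** (210,150), (199,202), (193,256) and (243,267).
- **Yellow box:** (92,188), which is not the bar.

I choose the thin yellow bar at (222,199) in top, (276,269) in side. Its measured height of about 0.095 matches the bar's top at 0.097.

```bash
python3 - <<'E'
from h import *
s=env.observe(); print(s["position"],np.round(s["tool_rot"],3),s["grip_width"])
p=cv2.imread("pics/top0.png"); d=np.load("pics/top0.npy"); W=world("top",d); h=cv2.cvtColor(p,cv2.COLOR_BGR2HSV)
b=(h[...,0]>100)&(h[...,0]<125)&(h[...,1]>120)&(d>0)
b[:, :235]=0;b[:,480:]=0; b[:170]=0;b[250:]=0
m=b&(abs(W[...,2]-.1)<.008); P=W[m][:,:2]; 
print(len(P), cv2.minAreaRect(P.astype(np.float32)), cv2.boxPoints(cv2.minAreaRect(P.astype(np.float32))).round(3).tolist())
t=b&(abs(W[...,2]-.051)<.008)&(np.indices(d.shape)[1]>380);P=W[t][:,:2]
print(len(P),cv2.minAreaRect(P.astype(np.float32)), cv2.boxPoints(cv2.minAreaRect(P.astype(np.float32))).round(3).tolist())
y=(h[...,0]>20)&(h[...,0]<36)&(h[...,1]>100)&(d>0)&(W[...,2]>.085); y[:,:210]=0;y[:,235:]=0
print(cv2.minAreaRect(W[y][:,:2].astype(np.float32)),W[y].mean(0))
c=cv2.resize(p[150:260,180:400],(800,400),interpolation=cv2.INTER_CUBIC); cv2.imwrite("pics/c1.png",c)
E
```

```text
[ 0.14446684 -0.53041063  0.23077355] [[ 0.965  0.263 -0.   ]
 [ 0.263 -0.965  0.001]
 [ 0.    -0.001 -1.   ]] 0.08496195231723334
448 ((0.5480833649635315, 0.018864020705223083), (0.3377653956413269, 0.10369816422462463), 88.08194732666016) [[0.4909999966621399, -0.14800000190734863], [0.593999981880188, -0.15199999511241913], [0.6060000061988831, 0.1860000044107437], [0.5019999742507935, 0.1889999955892563]]
356 ((0.5350357294082642, -0.35753124952316284), (0.23116837441921234, 0.1584790050983429), 88.19849395751953) [[0.4519999921321869, -0.47099998593330383], [0.6110000014305115, -0.47600001096725464], [0.6179999709129333, -0.24400000274181366], [0.45899999141693115, -0.23999999463558197]]
((0.5552311539649963, 0.25245046615600586), (0.014500593766570091, 0.10599842667579651), 88.88302612304688) [0.55559923 0.25183363 0.09560313]
```

View pics/c1.png

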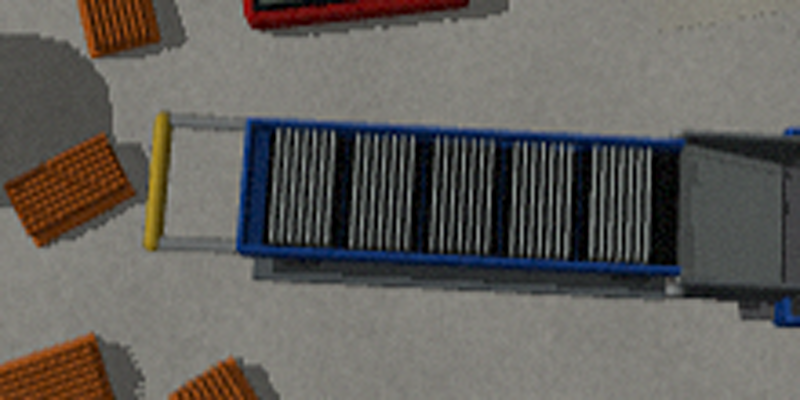

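Crop: thin yellow bar at x≈158 with two rods to the blue end wall at x≈245, and black-and-bright sinks in the bin, so the choice is right. Lip ≈ (0.5425,-0.151), and bar to lip is 0.404 m against the 0.405 given. Moving above the bar, tool y along the bin.

arm_command(turn=[[0,0,0.86],[0,0,0.86],[0,0,0.86],[0,0,0.86],[0,0,0],[0,0,0],[0,0,0],[0,0,0],[0,0,0],[0,0,0],[0,0,0],[0,0,0]], xyz=[[0,0,0],[0,0,0],[0,0,0],[0,0,0],[0.384,-0.797,0],[0.384,-0.797,0],[0.384,-0.797,0],[0.384,-0.797,0],[0.384,-0.797,0],[0.384,-0.797,0],[0.384,-0.797,0],[0.384,-0.797,0]], claw=[50,50,50,50,50,50,50,50,50,50,50,50], squeeze=40)

```text
time_s: 1.3
position: [0.3093, -0.2156, 0.2313]
tool_rot: [[0.999, -0.035, 0.0], [-0.035, -0.999, 0.0], [0.0, -0.0, -1.0]]
ft_force: [1.3, 0.6, -0.0]
grip_width: 0.0501
gripper_force: 0.0
```

arm_command(turn=[[0,0,0],[0,0,0],[0,0,0],[0,0,0],[0,0,0],[0,0,0],[0,0,0],[0,0,0],[0,0,0],[0,0,0],[0,0,0],[0,0,0]], xyz=[[0.384,-0.797,0],[0.384,-0.797,0],[0.384,-0.797,0],[0.384,-0.797,0],[0.384,-0.797,0],[0.384,-0.797,0],[0.384,-0.797,0],[0.384,-0.797,0],[0.384,-0.797,0],[0.384,-0.797,0],[0.384,-0.797,0],[0.384,-0.797,0]], claw=[50,50,50,50,50,50,50,50,50,50,50,50])

```text
time_s: 2.5
position: [0.556, 0.2545, 0.2309]
tool_rot: [[0.999, -0.034, -0.001], [-0.034, -0.999, -0.0], [-0.001, 0.0, -1.0]]
ft_force: [1.2, -0.9, 0.1]
grip_width: 0.0496
gripper_force: 0.0
```

arm_command(turn=[[0,0,0],[0,0,0],[0,0,0],[0,0,0],[0,0,0],[0,0,0],[0,0,0],[0,0,0],[0,0,0]], xyz=[[0,0.03,0.4],[0,0,0.6],[0,0,0.6],[0,0,0.6],[0,0,0.6],[0,0,0.4],[0,0,0],[0,0,0],[0,0,0]], claw=[50,50,50,50,50,50,40,30,30])

```text
time_s: 3.4
position: [0.5563, 0.2513, 0.0727]
tool_rot: [[0.999, -0.034, 0.002], [-0.034, -0.999, 0.001], [0.002, -0.001, -1.0]]
ft_force: [-0.8, 0.6, 0.5]
grip_width: 0.0297
gripper_force: 0.0
```

```bash
python3 - <<'E'
from h import *
a=[imaging.get_image(n)[0] for n in("top","side")]
cv2.imwrite("pics/g.png",cv2.resize(np.hstack([a[0][130:310,150:480],a[1][60:300,180:500][:180*240//180,:].copy()[:180]]),(800,222)) if 0 else np.vstack([cv2.resize(a[0][130:280,170:490],(640,300)),cv2.resize(a[1][70:300,190:510],(418,300))[:, :].copy() if 0 else cv2.resize(a[1][90:300,190:510],(640,300))]))
E
```

```text
(no output)
```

View pics/g.png

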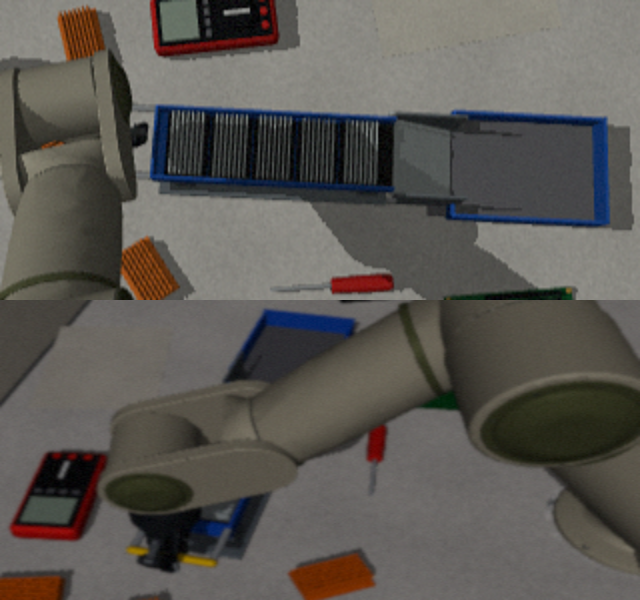

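The bar sits between the fingers (side view, crop (165,555)), and top still sees all five sinks. Closing.

arm_command(turn=[[0,0,0],[0,0,0],[0,0,0],[0,0,0],[0,0,0]], xyz=[[0,0,0],[0,0,0],[0,0,0],[0,0,0],[0,0,0]], claw=[20,10,5,5,5])

```text
time_s: 4.0
position: [0.556, 0.2541, 0.0725]
tool_rot: [[0.999, -0.034, 0.003], [-0.034, -0.999, 0.006], [0.003, -0.006, -1.0]]
ft_force: [1.2, 14.3, 1.7]
grip_width: 0.0127
gripper_force: 39.1
```

```bash
cat >> h.py <<'E'
LIP=np.array([.5425,-.151,.07]); E=np.array([-.0335,-.9994,0]); E/=np.linalg.norm(E); S=np.array([-E[1],E[0],0])
def look(z0):
    z=env.observe()["position"][2]
    th=np.arcsin(np.clip((z-z0+.02)/.4055,-1,1))-np.arctan2(20,405)
    d=imaging.get_image("top")[1]; Q=world("top",d)-LIP; Q=Q[d>0]
    x,y,zz=Q@E,Q@S,Q[:,2]; k=abs(y)<.04; x,zz=x[k],zz[k]
    xb=x*np.cos(th)-zz*np.sin(th); h=x*np.sin(th)+zz*np.cos(th)  # bin frame, handle end raised
    out=[]
    for lo,hi,X,H,base in((-.335,0.03,xb,h,.013),(.0,.32,x,zz-np.where(x<.093,-x*58/93,-.064),.013)):
        e=np.arange(lo,hi,.005); o=[]
        for a in e:
            q=H[(X>=a)&(X<a+.005)]; o.append(len(q)>0 and np.percentile(q,85)>base)
        o=np.array(o); f=np.flatnonzero(np.diff(np.r_[0,o.astype(int),0])).reshape(-1,2)
        out.append([(int(1000*(lo+.005*i)),int(1000*(lo+.005*j))) for i,j in f])
    print("t%.2f tilt %.2f bin"%(env.observe()["time_s"],np.degrees(th)),out[0],"tray",out[1])
E
cat > path.py <<'E'
import numpy as np,sys
a=[float(v) for v in sys.argv[1:]]; p=np.radians(np.array(a)+np.degrees(np.arctan2(20,405)))
B=405.5*np.c_[-np.cos(p),np.sin(p)]; D=np.diff(B,axis=0)/50
for t,r in zip(a[1:],D): print(t,"y %.3f z %.3f"%(r[0],-r[1]))
E
python3 - <<'E'
from h import *
s=env.observe(); print(s["position"],s["grip_width"],s["gripper_force"],s["ft_force"]); look(s["position"][2])
E
python3 path.py 0 1 2 4 6 8 10 11 12 14 16 18 20 22 24 26 28
```

```text
[0.55602972 0.25411798 0.07246027] 0.012722551619710018 39.05654489994049 [ 1.15141099 14.31700791  1.73562336]
t4.05 tilt -0.00 bin [(-335, -330), (-320, -270), (-255, -205), (-195, -145), (-135, -85), (-70, -20)] tray [(315, 320)]
1.0 y 0.008 z -0.141
2.0 y 0.011 z -0.141
4.0 y 0.029 z -0.282
6.0 y 0.039 z -0.280
8.0 y 0.048 z -0.279
10.0 y 0.058 z -0.277
11.0 y 0.033 z -0.138
12.0 y 0.035 z -0.137
14.0 y 0.077 z -0.272
16.0 y 0.087 z -0.269
18.0 y 0.096 z -0.266
20.0 y 0.105 z -0.263
22.0 y 0.114 z -0.259
24.0 y 0.123 z -0.255
26.0 y 0.132 z -0.250
28.0 y 0.141 z -0.246
```

Gripped, opening 12.7 mm at 39 N. All five sinks are seen at their expected places. I'll relieve the side force and raise to about 11°.

arm_command(turn=[[0,0,0],[0,0,0],[0,0,0],[0,0,0],[0,0,0],[0,0,0],[0,0,0],[0,0,0],[0,0,0],[0,0,0],[0,0,0],[0,0,0]], xyz=[[0,-0.06,0],[0,0.008,-0.141],[0,0.011,-0.141],[0,0.015,-0.141],[0,0.015,-0.141],[0,0.02,-0.14],[0,0.02,-0.14],[0,0.024,-0.14],[0,0.024,-0.14],[0,0.029,-0.139],[0,0.029,-0.139],[0,0.033,-0.138]], claw=[5,5,5,5,5,5,5,5,5,5,5,5])

```text
time_s: 5.25
position: [0.5555, 0.2433, 0.1491]
tool_rot: [[0.999, -0.034, 0.001], [-0.034, -0.999, 0.002], [0.001, -0.002, -1.0]]
ft_force: [4.7, 4.3, -4.8]
grip_width: 0.0123
gripper_force: 39.0
```

```bash
python3 -c "
from h import *
look(.0725); print(env.observe()['position'],env.observe()['ft_force'])"
```

```text
t5.30 tilt 10.95 bin [(-315, -270), (-255, -205), (-195, -145), (-135, -85), (-75, -20)] tray [(315, 320)]
[0.55557863 0.24303508 0.15018321] [ 2.78957668  4.49587212 -3.76322808]
```

arm_command(turn=[[0,0,0],[0,0,0],[0,0,0],[0,0,0],[0,0,0]], xyz=[[0,0.009,-0.035],[0,0.009,-0.035],[0,0.009,-0.035],[0,0.009,-0.035],[0,0,0]], claw=[5,5,5,5,5])

```text
time_s: 5.8
position: [0.5555, 0.2417, 0.1558]
tool_rot: [[0.999, -0.034, 0.001], [-0.034, -0.999, 0.002], [0.001, -0.002, -1.0]]
ft_force: [3.8, 6.2, -4.7]
grip_width: 0.0129
gripper_force: 39.1
```

```bash
python3 -c "
from h import *
look(.0725)"
```

```text
t5.85 tilt 11.93 bin [(-315, -265), (-255, -205), (-195, -145), (-135, -80), (-70, -20)] tray [(315, 320)]
```

arm_command(turn=[[0,0,0],[0,0,0],[0,0,0],[0,0,0],[0,0,0]], xyz=[[0,0.009,-0.034],[0,0.009,-0.034],[0,0.009,-0.034],[0,0.009,-0.034],[0,0,0]], claw=[5,5,5,5,5])

```text
time_s: 6.35
position: [0.5554, 0.2398, 0.1626]
tool_rot: [[0.999, -0.034, 0.001], [-0.034, -0.999, 0.002], [0.001, -0.002, -1.0]]
ft_force: [3.4, 6.7, -4.1]
grip_width: 0.0129
gripper_force: 39.1
```

```bash
python3 -c "
from h import *
look(.0725)"
```

```text
t6.40 tilt 12.93 bin [(-310, -260), (-250, -200), (-190, -140), (-130, -80), (-75, -20)] tray [(315, 320)]
```

arm_command(turn=[[0,0,0],[0,0,0],[0,0,0],[0,0,0],[0,0,0],[0,0,0]], xyz=[[0,0.009,-0.034],[0,0.009,-0.034],[0,0.009,-0.034],[0,0.009,-0.034],[0,0,0],[0,0,0]], claw=[5,5,5,5,5,5])

```text
time_s: 7.0
position: [0.5554, 0.238, 0.1692]
tool_rot: [[0.999, -0.034, 0.001], [-0.034, -0.999, 0.002], [0.001, -0.002, -1.0]]
ft_force: [4.8, 5.3, -4.3]
grip_width: 0.0128
gripper_force: 39.0
```

```bash
python3 -c "
from h import *
look(.0725)"
```

```text
t7.05 tilt 13.90 bin [(-310, -260), (-250, -200), (-190, -140), (-130, -80), (-70, -20)] tray [(315, 320)]
```

arm_command(turn=[[0,0,0],[0,0,0],[0,0,0],[0,0,0],[0,0,0],[0,0,0]], xyz=[[0,0.01,-0.034],[0,0.01,-0.034],[0,0.01,-0.034],[0,0.01,-0.034],[0,0,0],[0,0,0]], claw=[5,5,5,5,5,5])

```text
time_s: 7.65
position: [0.5553, 0.2359, 0.176]
tool_rot: [[0.999, -0.034, 0.001], [-0.034, -0.999, 0.002], [0.001, -0.002, -1.0]]
ft_force: [4.6, 5.1, -3.4]
grip_width: 0.0125
gripper_force: 39.0
```

```bash
python3 -c "
from h import *
look(.0725)"
```

```text
t7.70 tilt 14.91 bin [(-290, -240), (-230, -180), (-170, -120), (-110, -60), (-49, 0)] tray [(0, 5), (315, 320)]
```

Sliding starts at about 14.9°. Holding.

arm_command(turn=[[0,0,0],[0,0,0]], xyz=[[0,0,0],[0,0,0]], claw=[5,5])

```text
time_s: 7.9
position: [0.5553, 0.2359, 0.176]
tool_rot: [[0.999, -0.034, 0.001], [-0.034, -0.999, 0.002], [0.001, -0.002, -1.0]]
ft_force: [3.8, 4.8, -3.7]
grip_width: 0.0123
gripper_force: 39.1
```

```bash
python3 -c "
from h import *
look(.0725)"
```

```text
t7.95 tilt 14.91 bin [(-270, -220), (-210, -160), (-150, -105), (-95, -40), (-35, 19)] tray [(0, 25), (315, 320)]
```

arm_command(turn=[[0,0,0],[0,0,0]], xyz=[[0,0,0],[0,0,0]], claw=[5,5])

```text
time_s: 8.15
position: [0.5553, 0.2359, 0.176]
tool_rot: [[0.999, -0.034, 0.001], [-0.034, -0.999, 0.002], [0.001, -0.002, -1.0]]
ft_force: [4.1, 4.7, -3.9]
grip_width: 0.0127
gripper_force: 39.0
```

```bash
python3 -c "
from h import *
look(.0725)"
```

```text
t8.20 tilt 14.91 bin [(-260, -210), (-200, -150), (-140, -90), (-80, -30), (-10, 29)] tray [(0, 50), (315, 320)]
```

arm_command(turn=[[0,0,0],[0,0,0],[0,0,0]], xyz=[[0,0,0],[0,0,0],[0,0,0]], claw=[5,5,5])

```text
time_s: 8.5
position: [0.5553, 0.2359, 0.1761]
tool_rot: [[0.999, -0.034, 0.001], [-0.034, -0.999, 0.002], [0.001, -0.002, -1.0]]
ft_force: [3.8, 4.5, -3.3]
grip_width: 0.0125
gripper_force: 39.1
```

```bash
python3 -c "
from h import *
look(.0725)"
```

```text
t8.55 tilt 14.92 bin [(-230, -180), (-170, -120), (-110, -60), (-49, 0)] tray [(0, 5), (150, 200), (315, 320)]
```

arm_command(turn=[[0,0,0],[0,0,0]], xyz=[[0,0,0],[0,0,0]], claw=[5,5])

```text
time_s: 8.75
position: [0.5553, 0.2359, 0.1761]
tool_rot: [[0.999, -0.034, 0.001], [-0.034, -0.999, 0.002], [0.001, -0.002, -1.0]]
ft_force: [3.6, 5.3, -2.9]
grip_width: 0.0126
gripper_force: 39.1
```

```bash
python3 -c "
from h import *
look(.0725)"
```

```text
t8.80 tilt 14.92 bin [(-215, -165), (-155, -100), (-95, -40), (-35, 15)] tray [(0, 25), (160, 210), (315, 320)]
```

arm_command(turn=[[0,0,0],[0,0,0]], xyz=[[0,0,0],[0,0,0]], claw=[5,5])

```text
time_s: 9.0
position: [0.5553, 0.2359, 0.1762]
tool_rot: [[0.999, -0.034, 0.001], [-0.034, -0.999, 0.002], [0.001, -0.002, -1.0]]
ft_force: [4.1, 4.3, -3.1]
grip_width: 0.013
gripper_force: 39.1
```

```bash
python3 -c "
from h import *
look(.0725)"
```

```text
t9.05 tilt 14.93 bin [(-210, -160), (-150, -100), (-90, -40), (-30, 19)] tray [(0, 25), (160, 210), (310, 320)]
```

One in the tray, and the row has stopped. Raising in half-degree steps.

arm_command(turn=[[0,0,0],[0,0,0],[0,0,0],[0,0,0]], xyz=[[0,0.01,-0.034],[0,0.01,-0.034],[0,0,0],[0,0,0]], claw=[5,5,5,5])

```text
time_s: 9.45
position: [0.5553, 0.2348, 0.1796]
tool_rot: [[0.999, -0.034, 0.001], [-0.034, -0.999, 0.001], [0.001, -0.001, -1.0]]
ft_force: [4.5, 5.4, -2.9]
grip_width: 0.0129
gripper_force: 39.1
```

```bash
python3 -c "
from h import *
look(.0725)"
```

```text
t9.50 tilt 15.44 bin [(-210, -160), (-150, -100), (-90, -40), (-30, 19)] tray [(0, 30), (160, 210), (315, 320)]
```

arm_command(turn=[[0,0,0],[0,0,0],[0,0,0],[0,0,0]], xyz=[[0,0.01,-0.034],[0,0.01,-0.034],[0,0,0],[0,0,0]], claw=[5,5,5,5])

```text
time_s: 9.9
position: [0.5552, 0.2337, 0.183]
tool_rot: [[0.999, -0.034, 0.001], [-0.034, -0.999, 0.001], [0.001, -0.001, -1.0]]
ft_force: [3.8, 4.3, -3.0]
grip_width: 0.0124
gripper_force: 39.1
```

```bash
python3 -c "
from h import *
look(.0725)"
```

```text
t9.95 tilt 15.95 bin [(-210, -160), (-150, -100), (-90, -40), (-30, 19)] tray [(0, 25), (160, 210), (315, 320)]
```

arm_command(turn=[[0,0,0],[0,0,0],[0,0,0],[0,0,0]], xyz=[[0,0.01,-0.034],[0,0.01,-0.034],[0,0,0],[0,0,0]], claw=[5,5,5,5])

```text
time_s: 10.35
position: [0.5552, 0.2326, 0.1863]
tool_rot: [[0.999, -0.034, 0.001], [-0.034, -0.999, 0.001], [0.001, -0.001, -1.0]]
ft_force: [3.3, 3.8, -1.4]
grip_width: 0.0125
gripper_force: 39.1
```

```bash
python3 -c "
from h import *
look(.0725)"
```

```text
t10.40 tilt 16.43 bin [(-210, -160), (-150, -100), (-90, -40), (-30, 19)] tray [(0, 25), (160, 210), (315, 320)]
```

arm_command(turn=[[0,0,0],[0,0,0],[0,0,0],[0,0,0]], xyz=[[0,0.01,-0.034],[0,0.01,-0.034],[0,0,0],[0,0,0]], claw=[5,5,5,5])

```text
time_s: 10.8
position: [0.5551, 0.2315, 0.1895]
tool_rot: [[0.999, -0.035, 0.001], [-0.035, -0.999, 0.001], [0.001, -0.001, -1.0]]
ft_force: [4.7, 3.3, -3.1]
grip_width: 0.0129
gripper_force: 39.0
```

```bash
python3 -c "
from h import *
look(.0725)"
```

```text
t10.85 tilt 16.92 bin [(-205, -155), (-145, -95), (-85, -35), (-25, 24)] tray [(0, 30), (160, 210), (315, 320)]
```

arm_command(turn=[[0,0,0],[0,0,0]], xyz=[[0,0,0],[0,0,0]], claw=[5,5])

```text
time_s: 11.05
position: [0.5551, 0.2315, 0.1894]
tool_rot: [[0.999, -0.035, 0.001], [-0.035, -0.999, 0.001], [0.001, -0.001, -1.0]]
ft_force: [4.3, 4.4, -3.6]
grip_width: 0.0126
gripper_force: 39.1
```

```bash
python3 -c "
from h import *
look(.0725)"
```

```text
t11.10 tilt 16.91 bin [(-190, -140), (-130, -80), (-70, -20)] tray [(45, 95), (160, 210), (315, 320)]
```

arm_command(turn=[[0,0,0],[0,0,0]], xyz=[[0,0,0],[0,0,0]], claw=[5,5])

```text
time_s: 11.3
position: [0.5551, 0.2315, 0.1895]
tool_rot: [[0.999, -0.034, 0.001], [-0.034, -0.999, 0.001], [0.001, -0.001, -1.0]]
ft_force: [4.1, 3.3, -3.1]
grip_width: 0.0127
gripper_force: 39.1
```

```bash
python3 -c "
from h import *
look(.0725)"
```

```text
t11.35 tilt 16.92 bin [(-155, -105), (-95, -45), (-35, 15)] tray [(0, 20), (120, 170), (190, 240), (315, 320)]
```

arm_command(turn=[[0,0,0]], xyz=[[0,0,0]], claw=[5])

```text
time_s: 11.45
position: [0.5551, 0.2315, 0.1895]
tool_rot: [[0.999, -0.035, 0.001], [-0.035, -0.999, 0.001], [0.001, -0.001, -1.0]]
ft_force: [4.1, 3.1, -2.5]
grip_width: 0.0125
gripper_force: 39.1
```

```bash
python3 -c "
from h import *
look(.0725)"
```

```text
t11.50 tilt 16.92 bin [(-135, -85), (-75, -25), (-20, 29)] tray [(0, 45), (120, 170), (190, 240), (315, 320)]
```

arm_command(turn=[[0,0,0]], xyz=[[0,0,0]], claw=[5])

```text
time_s: 11.6
position: [0.5551, 0.2315, 0.1895]
tool_rot: [[0.999, -0.035, 0.001], [-0.035, -0.999, 0.001], [0.001, -0.001, -1.0]]
ft_force: [3.8, 3.4, -3.4]
grip_width: 0.0122
gripper_force: 39.1
```

```bash
python3 -c "
from h import *
look(.0725)"
```

```text
t11.65 tilt 16.92 bin [(-120, -70), (-60, -10)] tray [(55, 105), (120, 170), (190, 240), (310, 320)]
```

Three are out and two still in the bin, so I'm lowering now.

arm_command(turn=[[0,0,0],[0,0,0],[0,0,0],[0,0,0],[0,0,0],[0,0,0],[0,0,0],[0,0,0]], xyz=[[0,-0.091,0.268],[0,-0.082,0.271],[0,-0.072,0.274],[0,-0.062,0.276],[0,-0.053,0.278],[0,-0.044,0.28],[0,-0.034,0.28],[0,0,0]], claw=[5,5,5,5,5,5,5,5])

```text
time_s: 12.45
position: [0.5558, 0.2531, 0.0902]
tool_rot: [[0.999, -0.034, -0.001], [-0.034, -0.999, -0.001], [-0.001, 0.001, -1.0]]
ft_force: [5.7, 0.2, -2.2]
grip_width: 0.0126
gripper_force: 39.1
```

```bash
python3 -c "
from h import *
look(.0725)"
```

```text
t12.50 tilt 2.51 bin [(-335, -330), (-100, -49), (-40, 10)] tray [(0, 15), (80, 130), (140, 190), (200, 250), (315, 320)]
```

arm_command(turn=[[0,0,0],[0,0,0],[0,0,0],[0,0,0],[0,0,0],[0,0,0]], xyz=[[0,-0.005,0.09],[0,-0.004,0.09],[0,-0.003,0.09],[0,0,0.07],[0,0,0.02],[0,0,0]], claw=[5,5,5,5,5,5])

```text
time_s: 13.1
position: [0.5558, 0.2542, 0.0753]
tool_rot: [[0.999, -0.034, 0.001], [-0.034, -0.999, 0.001], [0.001, -0.001, -1.0]]
ft_force: [2.8, 1.2, 4.1]
grip_width: 0.0123
gripper_force: 40.0
```

```bash
python3 -c "
from h import *
look(.0725)"
```

```text
t13.15 tilt 0.40 bin [(-335, -330), (-100, -49), (-40, 10)] tray [(0, 15), (80, 130), (140, 190), (200, 250), (315, 320)]
```

arm_command(turn=[[0,0,0],[0,0,0],[0,0,0],[0,0,0],[0,0,0],[0,0,0],[0,0,0],[0,0,0],[0,0,0],[0,0,0],[0,0,0],[0,0,0]], xyz=[[0,0,0],[0,0,0],[0,0,0],[0,0,0],[0,0,-0.2],[0,0,-0.4],[0,0,-0.6],[0,0,-0.6],[0,0,-0.6],[0,0,-0.6],[0,0,0],[0,0,0]], claw=[20,35,50,50,50,50,50,50,50,50,50,50])

```text
time_s: 14.35
position: [0.5556, 0.2538, 0.2256]
tool_rot: [[0.999, -0.034, 0.001], [-0.034, -0.999, 0.0], [0.001, -0.0, -1.0]]
ft_force: [1.2, -0.1, -0.8]
grip_width: 0.0499
gripper_force: 0.0
```

```bash
python3 - <<'E'
from h import *
look(env.observe()["position"][2])
a=[imaging.get_image(n)[0] for n in("top","side")]
cv2.imwrite("pics/end.png",np.vstack([cv2.resize(a[0][130:280,170:490],(640,300)),cv2.resize(a[1][90:300,190:510],(640,300))]))
E
```

```text
t14.40 tilt -0.00 bin [(-335, -330), (-100, -49), (-40, 10)] tray [(0, 15), (80, 130), (140, 190), (200, 250), (310, 320)]
```

View pics/end.png

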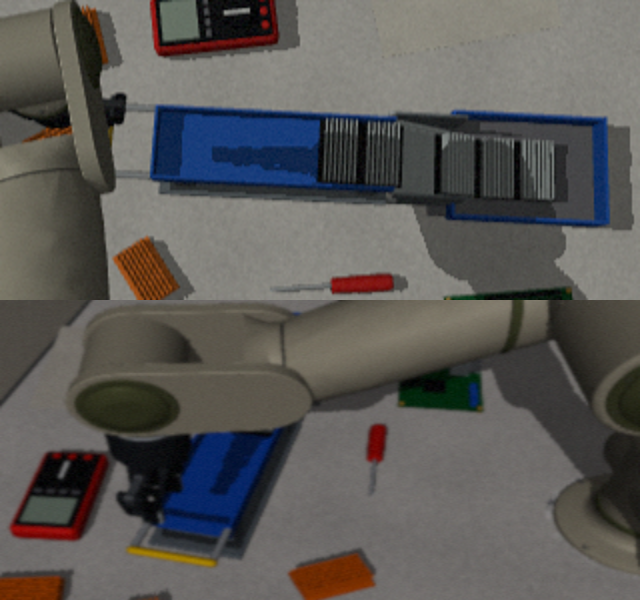

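The top view shows three sinks in the tray and chute foot (crop (455–535,165)) and two in the level bin ((340,150) and (380,155)). The side view shows the bar free at (170,555), and the bystanders have not moved. Handing in.

```bash
python3 -c "
from rig import env
print(env.close_job())"
```

```text
the job is handed in; nothing more can be done
None
```

The job is handed in: three heat sinks slid into the catch tray and two stayed in the bin (steepest tilt about 17°), then I lowered the bin to level and let go, with the multimeter, circuit board and screwdriver unmoved in the last pictures; no verdict came back.

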